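# Push the vial racks home on the autosampler tray and close the retaining arm

### The job

Get the loading tray ready to be carried to the autosampler: from behind, push the row of four vial racks along the guide rail as one train until it is fully home against the rubber end stop, then push the yellow retaining arm all the way round across the rail behind the last rack so that the row cannot slide back. Only push with the fingertips: do not pick up, tip or pull the racks apart, and leave the other things on the bench alone.

Things in the scene. Friction and masses are not known exactly. Their poses are not given: they have to be found in the camera images.
- tray: Loading tray, fixed: aluminium plate, top 10 mm above the bench. +x along the steel rail to the end stop, z up, +y the yellow pivot's side (robot's side). Origin at bench level on the rail's centre line; plate x -190 to +178, y -66 to +66 mm. Rail 12 wide, top 17 mm above the bench, x -152 to +130. Carrying bows at x -178, +168, 44 mm high. Post for the closed arm at x -12, y -53, 40 mm high.
- stop_face (a point): Centre of the end stop's black rubber face, at tray x = +130, y = 0 mm, 30 mm above the bench. The first rack must touch this face; with all four racks home their centres lie 18, 54, 90 and 126 mm before it along the rail.
- vials_blue: Loose grey vial rack with blue caps, 36 mm along the rail, 84 across, block 34 mm high, caps to 46 mm, about 90 g. Origin at the centre of its underside, 10 mm above the bench; x along the rail, z up. Its groove straddles the rail with 1.5 mm play each side. The four alike racks start as one touching row, in any order of colours, 60 to 100 mm short of the stop.
- vials_red: Loose grey vial rack with red caps, 36 mm along the rail, 84 across, block 34 mm high, caps to 46 mm, about 90 g. Origin at the centre of its underside, 10 mm above the bench; x along the rail, z up. Its groove straddles the rail with 1.5 mm play each side. The four alike racks start as one touching row, in any order of colours, 60 to 100 mm short of the stop.
- vials_green: Loose grey vial rack with green caps, 36 mm along the rail, 84 across, block 34 mm high, caps to 46 mm, about 90 g. Origin at the centre of its underside, 10 mm above the bench; x along the rail, z up. Its groove straddles the rail with 1.5 mm play each side. The four alike racks start as one touching row, in any order of colours, 60 to 100 mm short of the stop.
- vials_black: Loose grey vial rack with black caps, 36 mm along the rail, 84 across, block 34 mm high, caps to 46 mm, about 90 g. Origin at the centre of its underside, 10 mm above the bench; x along the rail, z up. Its groove straddles the rail with 1.5 mm play each side. The four alike racks start as one touching row, in any order of colours, 60 to 100 mm short of the stop.
- retainer (a joint): Angle (rad) of the yellow retaining arm: 0 = beside the lane, parallel to the rail, pointing away from the stop; negative = swung outwards; +1.571 (its limit) = across the rail. Starts at -0.4 to 0, turns with friction (0.6 N at its end), stays where left. Bar 9 mm thick, 108 long, 21 to 39 mm above the bench. Closed, it stands 4 mm behind a row that is home; it fouls one that is not.
- pivot_point (a point): On the upright pivot axis of the yellow arm (tray x = -22.5, y = +54 mm), 30 mm above the bench, at the bar's mid-height.
- bar_end (a point): On the centre line of the yellow arm 98 mm from the pivot, under its black thumb post (10 mm thick, top 55 mm above the bench), 30 mm above the bench.
- marker_red: Bystander, to be left alone: red and white felt marker, 13 x 137 x 13 mm, lying on the bench on the robot's side of the tray. Origin at the centre of its underside.
- forceps: Bystander, to be left alone: thin pale forceps, 13 x 115 x 7 mm, lying on the bench behind the tray. Origin at the centre of its underside.
- timer: Bystander, to be left alone: white bench timer with small keys, 62 x 66 x 21 mm, left of the tray. Origin at the centre of its underside.
- bottle: Bystander, to be left alone: clear bottle with a blue screw cap, 56 mm across, 100 mm tall, on the right. Origin at the centre of its underside.
- beaker: Bystander, to be left alone: clear beaker, 73 mm across, 92 mm tall, on the right. Origin at the centre of its underside.
- tube50: Bystander, to be left alone: capped tube with a blue cap, 33 x 115 x 33 mm, lying on the left beyond the end stop. Origin at the centre of its underside.
- pipette: Bystander, to be left alone: grey pipette with a yellow end, 53 x 260 x 29 mm, lying at the front right. Origin at the centre of its underside.

How it is judged:
On the way, in this order (a step that is already met when the one before it is completed fails the run):
1. the four racks stand fully home against the end stop, the arm not yet closed (x of each of vials_blue, vials_red, vials_green, vials_black in the frame of tray above 0.001 m and value of joint retainer below 1.3 rad), for 0.2 s.
2. the retaining arm lies across the rail behind the last rack (x of each of vials_blue, vials_red, vials_green, vials_black in the frame of tray above 0.001 m and value of joint retainer above 1.45 rad), for 0.2 s.
At the end, for the whole second after the job is handed in: All four racks are home against the stop (each no more than 3 mm further from it than in a tight row), upright and square on the rail (tilt under 0.06 rad, skew under 0.1 rad, seated on the plate within 3 mm), the retaining arm is across the rail (over 1.45 rad of 1.571), and everything is at rest (all of step 2 and z of vials_blue in the frame of tray between 0.007 and 0.013 m and angle between each of vials_blue, vials_red, vials_green, vials_black's own z axis and vertical below 0.06 rad and angle between the x axis of each of vials_blue, vials_red, vials_green, vials_black and the x axis of tray, either way round below 0.1 rad and z of vials_red in the frame of tray between 0.007 and 0.013 m and z of vials_green in the frame of tray between 0.007 and 0.013 m and z of vials_black in the frame of tray between 0.007 and 0.013 m and linear speed of each of vials_blue, vials_red, vials_green, vials_black below 0.01 m/s and velocity of joint retainer between -0.05 and 0.05 rad/s); the robot touches nothing.
It fails at once if a rack was lifted off the rail (more than 6 mm) (z of any of vials_blue, vials_red, vials_green, vials_black in the frame of tray above 0.016 m).
It fails at once if a rack was tipped (more than 0.25 rad) (angle between any of vials_blue, vials_red, vials_green, vials_black's own z axis and vertical above 0.25 rad).
It fails at once if the row was pulled apart (more than about 20 mm of gaps) (distance between vials_blue and vials_red above 0.13 m or distance between any of vials_blue, vials_red and vials_green above 0.13 m or distance between any of vials_blue, vials_red, vials_green and vials_black above 0.13 m).
It fails at once if a bystander was moved (more than 15 mm) (distance of any of marker_red, forceps, timer, bottle, beaker, tube50, pipette from where it was at the start of the episode above 0.015 m).
It also fails if it takes over 51 s, if anything falls off the work surface, if the arm or the gripper's body presses on something with over 40 N, if the wrist force passes 120 N, or if a joint passes its speed limit or range.

### The arm

A 7-joint arm with a two-finger parallel gripper is mounted at the origin on a cart in front of the work surface, level with it; the furniture and walls round the work are solid. World frame = base frame: x ahead of the robot, y to its left, z up, the work surface at z = 0. Lengths are in m, angles in rad, forces in N, time in s.
With the tool pointing down it reaches from about 0.425 to 0.875 m from the base axis. Payload 4.7 kg.
Tool frame: the origin (TCP) lies midway between the tips of the shut fingers; the grasp point (between the pads) lies ctrl.grasp_offset behind it (ctrl.grasp_offset is the distance from the TCP to the grasp point, in m); z points along the fingers, y is the line along which they close (so a half turn about z gives the same grasp; the last joint's range is limited). The gripper opens to 87 mm and grips with 3 to 60 N. Pads are 19 mm wide; open, the fingers measure 117 mm over their backs; the gripper's body (75 mm by 190 mm) begins 51 mm behind the grasp point.
Start: joints at [-1.158, 0.321, -0.07, 1.45, 0.023, 1.371, -0.057], TCP at [0.252, 0.599, 0.223] pointing down, gripper open.
Joint ranges: [-2.86, 2.86], [-0.3, 2.09], [-1.38, 1.24], [0.06, 2.45], [-1.56, 4.7], [0.09, 2.05], [-2.69, 2.69]. Speed limits (rad/s): [2.57, 2.57, 3.14, 3.14, 3.14, 3.14, 3.14].

### API

Orientations are given as a rotation vector (axis times angle).
In Python, from bench import ctrl gives the robot as it stands. The module is installed in compiled form; this text tells all that it offers.
- The arm moves only by the tool jog_arm, never from a script. Its argument "moves" is one flat list of numbers, 7 for each row, row after row: the shift along the tool's x, y, z in units of 30 cm (1.0 is 30 cm), then the turn, a rotation vector about the tool's x, y, z in units of 60 degrees (1.0 is 60 degrees), then the gripper's target within -1 to 1 (fully open at 1, half-way at 0, shut at -1). In form: [x, y, z, wx, wy, wz, fingers, x, y, z, wx, wy, wz, fingers, ...]. A call has exactly 8 rows; each row is the pose to reach, as a shift and turn from the pose commanded when the call began, along the tool's axes at that moment; what a row does not reach only later rows make up. A row lasts 1/8 s, in which the tool goes at most 62.5 mm and 10.7 degrees, less where a joint would pass 70% of its speed; a pose out of reach is approached as far as the arm can. A call with a number of a shift or a turn outside -1 to 1 is refused whole. A call with a gripper value outside its range is refused whole. The fingers move at their own pace and stop on an object; "newtons" is the grip in N (left out, the last holds). Time passes only in rows, so rows that repeat a pose let the fingers close, or fill a call up. It gives the time, the measured TCP pose, the force, the opening and the grip force at its end, in the units of the state.
- ctrl.get_state(): the state, without advancing time (a new reading comes with each control period).
- ctrl.get_image(name): name is "scene" or "top" or "wrist"; returns a dict with "pixels" (420x560x3 uint8, red, green, blue), "fx", "fy", "cx", "cy" (pixels), "xyz" and "rotation" of the camera in the world; the wrist camera has in their place "tool_from_camera" (4x4, takes a point from camera to tool coordinates, whose origin is the TCP and whose axes are the flange's). Camera axes: x right, y up, looking along -z (the intrinsics and any distortion apply to the point x, -y, -z); pixel columns grow to the right and rows downward; lengths in m; the calibration is good to about 2 mm. A picture is of the moment at which its call begins: read the wrist's pose just before it. There is no depth.
- ctrl.close_job(): hands the job in; it is judged then, once.
The state is a dict: "time": time; "joint_positions": joint angles; "qd": joint speeds; "joint_torque": joint torques, N m; "position": TCP position; "tool_rot": TCP orientation; "ft_force": force on the tool from outside, world axes, zero at the start; "torque": the same for the moment, N m; "grip_width": opening from 0.0 (shut) to 1.0 (fully open); "grip_force": force on a finger pad.
Only numpy, scipy, OpenCV 4.12 (cv2) and the standard library are available. Lean on these libraries where they do the work, as an engineer would, in place of code of your own. Each camera call takes 0.05 s, during which the arm holds its last target. There are 200 camera calls.

## Working session

There is one attempt and no reset: what is moved stays moved. The work goes in short steps, Python scripts to look and compute and a tool call to move; the robot and the scene stay as the last step left them, time stands still between calls to the robot, and variables do not carry over. Pictures are saved under pics/ and viewed, at most 10 in all, crops included, and the job is handed in when it is done.

Besides the shell and the picture viewer there is one more tool, called after "Request:" as a command line: name --argument value ..., lists and objects as JSON in quotes. jog_arm: Moves the arm, as the interface text tells. Its arguments: {"type":"object","properties":{"moves":{"type":"array"},"newtons":{"type":"number"}},"required":["moves"]}

```bash
mkdir -p pics
python3 - <<'E'
from bench import ctrl
import cv2,pickle
s=ctrl.get_state();print(s['time'],s['position'],s['tool_rot'],s['grip_width'],ctrl.grasp_offset)
for n in('top','scene'):
    im=ctrl.get_image(n);pickle.dump(im,open(n+'.pkl','wb'))
    print(n,{k:v for k,v in im.items() if k!='pixels'})
    cv2.imwrite(f'pics/{n}1.png',cv2.resize(im['pixels'][:,:,::-1],(800,600),interpolation=cv2.INTER_CUBIC))
E
```

```text
0.0 [0.25223573 0.59843159 0.2214576 ] [-6.22199516e-01 -3.07908257e+00  3.05841140e-03] 0.9997528416643411 0.0187
top {'fx': 435.60319248657834, 'fy': 435.60319248657834, 'cx': 284.51594740600734, 'cy': 208.79962383670403, 'xyz': array([0.2601379 , 0.0170428 , 1.41662495]), 'rotation': array([ 0.14055471, -0.14356161, -1.5824094 ])}
scene {'fx': 516.9617385222393, 'fy': 516.9617385222393, 'cx': 275.4056019589002, 'cy': 209.17802405492236, 'xyz': array([-0.27358472, -0.49011606,  1.00726179]), 'rotation': array([ 0.7216751 , -0.39849323, -0.914398  ])}
```

View pics/top1.png

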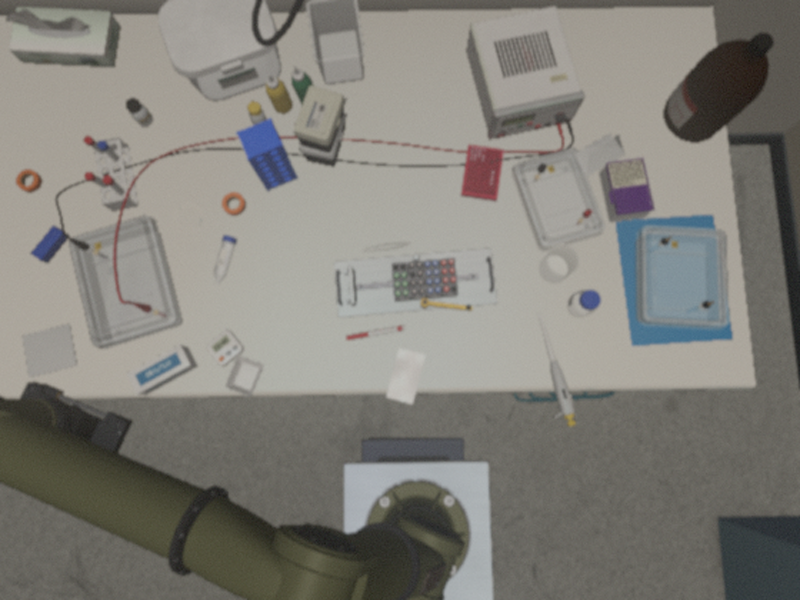

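View pics/scene1.png

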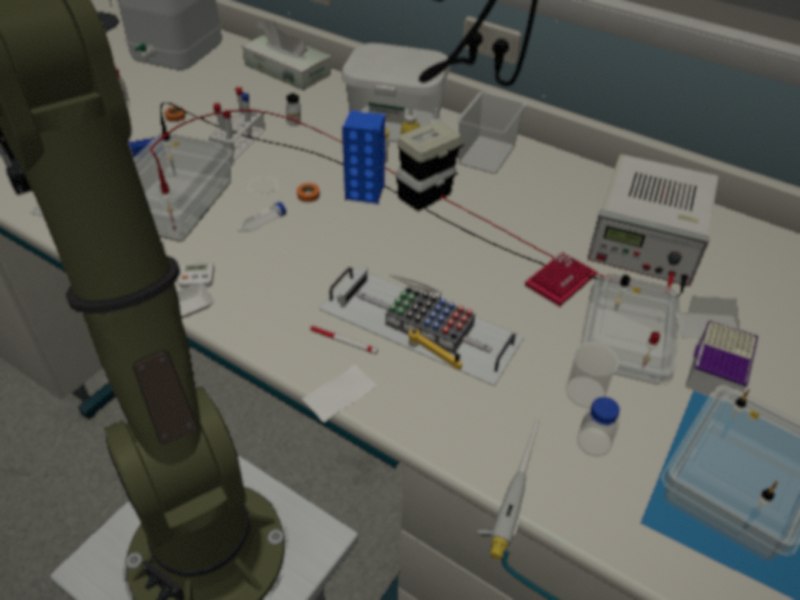

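The top picture shows the tray at columns 335–497, rows 250–317. The stop is on the left, the racks run from 392 to 457 (green, black, blue, red), and the yellow arm has its pivot at (425,303) and its end at (468,308). I'll enlarge it next.

Run:
```python
import cv2,pickle
im=pickle.load(open('top.pkl','rb'))['pixels'][165:235,225:355,::-1]
cv2.imwrite('pics/topc.png',cv2.resize(im,None,fx=6,fy=6,interpolation=cv2.INTER_CUBIC))
```

```text
(no output)
```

View pics/topc.png

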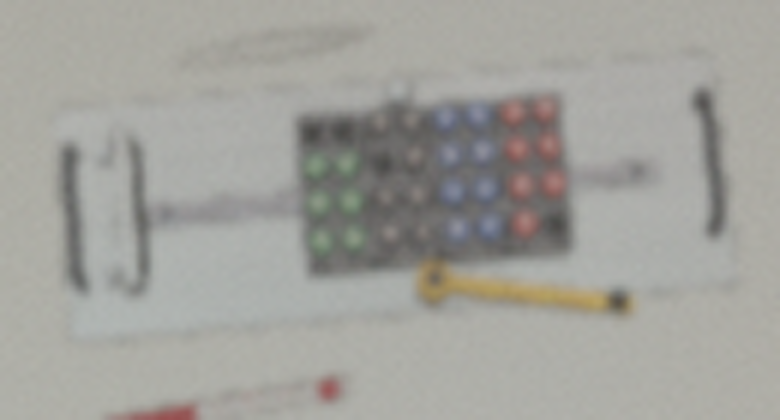

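The enlarged crop shows these pixel positions:
- **Plate corners:** (60,105), (72,338), (712,50) and (737,285).
- **Stop face:** about x=143.
- **Rear rack top edge:** (558,95) to (572,250).
- **Pivot:** (433,283).
- **Thumb post top:** (620,300).

```bash
cat > h.py <<'E'
import numpy as np
from scipy.spatial.transform import Rotation as R
def ray(im,u,v,z):
    d=R.from_rotvec(im['rotation']).apply([(u-im['cx'])/im['fx'],-(v-im['cy'])/im['fy'],-1])
    p=im['xyz'];return p+d*(z-p[2])/d[2]
def rigid(A,B):  # 2D A->B
    a,b=A.mean(0),B.mean(0);H=(A-a).T@(B-b)
    t=np.arctan2(H[0,1]-H[1,0],H[0,0]+H[1,1]);c,s=np.cos(t),np.sin(t);M=np.array([[c,-s],[s,c]])
    return t,M,b-M@a
E
python3 - <<'E'
import pickle,numpy as np;from h import *
np.set_printoptions(precision=4,suppress=True)
im=pickle.load(open('top.pkl','rb'))
P=lambda x,y,z:ray(im,(x+.5)/6-.5+225,(y+.5)/6-.5+165,z)[:2]
T=np.array([[.178,-.066],[.178,.066],[-.19,-.066],[-.19,.066]])
W=np.array([P(60,105,.01),P(72,338,.01),P(712,50,.01),P(737,285,.01)])
t,M,o=rigid(T,W);print(t,o,'res',(W-(T@M.T+o)))
loc=lambda w:(w-o)@M
for n,p in dict(pivot=(433,283,.04),thumb=(620,300,.055),rr1=(558,95,.044),rr2=(572,250,.044),rf1=(300,118,.044),rf2=(312,272,.044),stop=(143,215,.045),bowl1=(68,150,.044),bowr=(712,165,.044),post=(400,92,.04)).items():
    w=P(*p);print(n,w,loc(w))
print('forceps/marker',loc(P(180,60,0)),loc(P(370,30,0)),loc(P(340,387,0)),loc(P(110,418,0)))
np.savez('tray.npz',t=t,o=o)
E
```

```text
1.6370908079555118 [ 0.5562 -0.0024] res [[-0.0006 -0.0031]
 [ 0.0006 -0.0015]
 [ 0.0005  0.0021]
 [-0.0004  0.0025]]
pivot [ 0.5011 -0.0268] [-0.0207  0.0566]
thumb [ 0.4877 -0.1249] [-0.1177  0.0765]
rr1 [ 0.6024 -0.0964] [-0.0969 -0.0398]
rr2 [ 0.5171 -0.1013] [-0.0961  0.0456]
rf1 [0.5919 0.0432] [ 0.0431 -0.0386]
rf2 [0.5074 0.0378] [0.0433 0.0461]
stop [0.5397 0.1278] [0.131  0.0079]
bowl1 [0.5762 0.1682] [ 0.1689 -0.0313]
bowr [ 0.5623 -0.178 ] [-0.1757  0.0055]
post [ 0.6064 -0.0111] [-0.0121 -0.0495]
forceps/marker [ 0.1074 -0.088 ] [ 0.0001 -0.0965] [0.0333 0.103 ] [0.1596 0.1096]
```

```bash
cat >> h.py <<'E'
T=1.637; O=np.array([.5532,-.0026])
ex=np.array([np.cos(T),np.sin(T)]); ey=np.array([-ex[1],ex[0]])
def plan(*tg):
    """tray x,y, world z (m), turn of tool x from tray x (rad) -> tool shift/turn in move units"""
    from bench import ctrl
    s=ctrl.get_state();p=s['position'];r=R.from_rotvec(s['tool_rot']);d=p[:2]-O
    print('t',s['time'],'tray',np.round([d@ex,d@ey,p[2]],4),'F',np.round(s['ft_force'],1),'q7',round(s['joint_positions'][6],2),s['grip_width'])
    for x,y,z,a in tg:
        w=np.r_[O+x*ex+y*ey,z]
        c,q=np.cos(T+a),np.sin(T+a)
        g=R.from_matrix(np.array([[c,q,0],[q,-c,0],[0,0,-1]]).T)
        print(np.round(np.r_[r.inv().apply(w-p)/.3,(r.inv()*g).as_rotvec()/np.radians(60)],3))
E
python3 - <<'E'
from h import *
plan((-.13,0,.2,0))
E
```

```text
t 0.1 tray [0.6197 0.2605 0.2216] F [1.1 0.2 0.1] q7 -0.06 0.9980711615429187
[-1.897e+00 -1.844e+00  7.500e-02 -1.000e-03  1.000e-03  1.056e+00]
```

Request:
jog_arm --moves '[-0.12,-0.12,0,0,0,0.07,0,-0.24,-0.23,0,0,0,0.14,0,-0.36,-0.35,0,0,0,0.21,0,-0.48,-0.46,0,0,0,0.28,0,-0.6,-0.58,0,0,0,0.35,0,-0.72,-0.7,0,0,0,0.42,0,-0.84,-0.81,0,0,0,0.48,0,-0.95,-0.92,0.03,0,0,0.53,0]'

```text
time: 1.1
position: [0.4087, 0.2324, 0.2139]
tool_rot: [1.445, 2.789, 0.002]
ft_force: [-0.3, 0.5, 1.0]
grip_width: 0.502
grip_force: 0.0
```

```bash
python3 -c "
from h import *
plan((-.13,0,.18,0))"
```

```text
t 1.1 tray [0.2441 0.1286 0.2139] F [-0.3  0.5  1. ] q7 0.03 0.5017410944682343
[-1.288e+00 -2.850e-01  1.120e-01  1.000e-03 -0.000e+00  5.240e-01]
```

Request:
jog_arm --moves '[-0.12,-0.03,0.01,0,0,0.07,0,-0.24,-0.06,0.03,0,0,0.14,0,-0.36,-0.09,0.04,0,0,0.21,0,-0.48,-0.12,0.05,0,0,0.28,0,-0.6,-0.15,0.06,0,0,0.35,0,-0.72,-0.18,0.07,0,0,0.42,0,-0.84,-0.21,0.08,0,0,0.48,0,-0.96,-0.24,0.09,0,0,0.524,0]'

```text
time: 2.1
position: [0.5158, -0.0436, 0.1862]
tool_rot: [-2.146, -2.294, 0.0]
ft_force: [1.4, 0.5, 1.1]
grip_width: 0.503
grip_force: 0.0
```

```bash
python3 -c "
from h import *
plan((-.133,0,.13,0))"
```

```text
t 2.1 tray [-0.0385  0.04    0.1862] F [1.4 0.5 1.1] q7 0.13 0.5029695740901028
[-0.315  0.133  0.187 -0.    -0.     0.001]
```

Request:
jog_arm --moves '[-0.12,0.05,0,0,0,0,0,-0.24,0.1,0.03,0,0,0,0,-0.315,0.133,0.1,0,0,0,0,-0.315,0.133,0.18,0,0,0,0,-0.315,0.133,0.187,0,0,0,0,-0.315,0.133,0.187,0,0,0,0,-0.315,0.133,0.187,0,0,0,0,-0.315,0.133,0.187,0,0,0,0]'

```text
time: 3.1
position: [0.5626, -0.1339, 0.1314]
tool_rot: [2.143, 2.296, 0.002]
ft_force: [-0.4, 0.7, 0.2]
grip_width: 0.501
grip_force: 0.0
```

Run:
```python
from h import *
import cv2,pickle
from bench import ctrl
plan((-.133,0,.024,0))
s=ctrl.get_state();im=ctrl.get_image('wrist');im['s']=s;pickle.dump(im,open('w1.pkl','wb'))
print({k:v for k,v in im.items() if k not in('pixels','s')})
cv2.imwrite('pics/w1.png',cv2.resize(im['pixels'][:,:,::-1],(800,600),interpolation=cv2.INTER_CUBIC))
```

```text
t 3.1 tray [-0.1316 -0.0007  0.1314] F [-0.4  0.7  0.2] q7 0.39 0.5012667778075964
[-0.005 -0.003  0.358  0.002 -0.     0.003]
{'fx': 338.7125293878467, 'fy': 338.7125293878467, 'cx': 280.1573336883229, 'cy': 205.39160535096096, 'tool_from_camera': array([[-7.76213635e-04,  9.60112649e-01,  2.79612406e-01,
         7.76102649e-02],
       [ 9.99999632e-01,  8.47061129e-04, -1.32543315e-04,
        -4.03966016e-04],
       [-3.64105314e-04,  2.79612201e-01, -9.60112954e-01,
        -1.61164283e-01],
       [ 0.00000000e+00,  0.00000000e+00,  0.00000000e+00,
         1.00000000e+00]])}
```

View pics/w1.png

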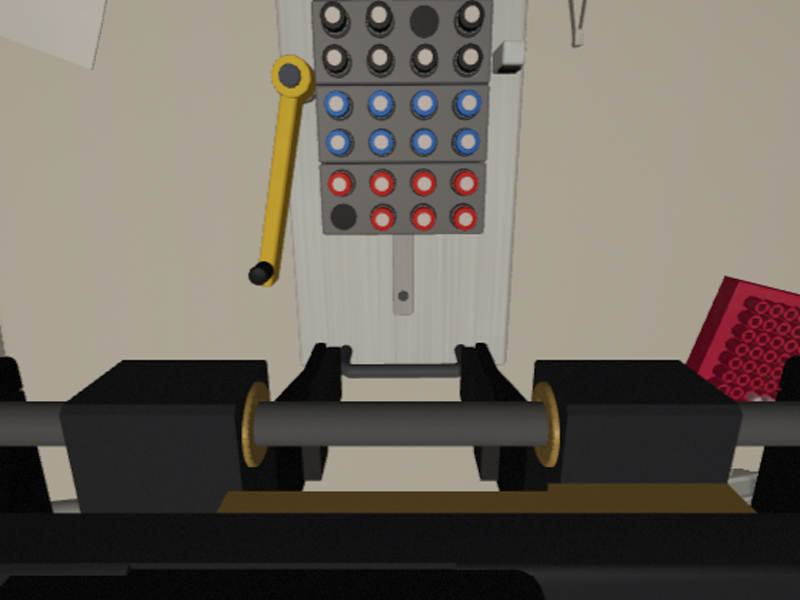

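The wrist picture shows the rear rack edge from (322,235) to (484,234), the rail end at (403,314), the pivot at (290,75), the thumb post top at (260,273) and the post at (510,55). I'll check these against the tray frame.

Run:
```python
from h import *
import pickle
im=pickle.load(open('w1.pkl','rb'));s=im['s'];r=R.from_rotvec(s['tool_rot']);C=im['tool_from_camera']
cam=r.apply(C[:3,3])+s['position']
for n,u,v,z in [('rear1',322,235,.044),('rear2',484,234,.044),('railend',403,314,.017),('pivot',290,75,.042),('thumb',260,272,.055),('post',510,45,.04),('bow',405,368,.044),('plateL',300,320,.01),('plateR',508,320,.01)]:
    u,v=(u+.5)*.7-.5,(v+.5)*.7-.5
    d=r.apply(C[:3,:3]@[(u-im['cx'])/im['fx'],-(v-im['cy'])/im['fy'],-1])
    w=(cam+d*(z-cam[2])/d[2])[:2]-O;print(n,np.round([w@ex,w@ey],4))
```

```text
rear1 [-0.0949  0.0401]
rear2 [-0.0942 -0.0436]
railend [-0.147  -0.0021]
pivot [-0.0185  0.0523]
thumb [-0.1119  0.0704]
post [-0.005  -0.0521]
bow [-0.1698 -0.0031]
plateL [-0.1533  0.0614]
plateR [-0.1532 -0.0671]
```

```bash
sed -i 's/^T=1.637.*/T=1.637; O=np.array([.5549,.0018])/' h.py; python3 -c "
from h import *
plan((-.13,0,.025,0))"
```

```text
t 3.15 tray [-0.1359  0.0014  0.1312] F [-1.  -0.2  0.5] q7 0.39 0.49695889649168506
[ 0.02   0.004  0.354  0.001 -0.     0.002]
```

Request:
jog_arm --moves '[0.01,0.004,0.05,0,0,0,0,0.02,0.004,0.12,0,0,0,0,0.02,0.004,0.2,0,0,0,0,0.02,0.004,0.27,0,0,0,0,0.02,0.004,0.32,0,0,0,0,0.02,0.004,0.345,0,0,0,0,0.02,0.004,0.354,0,0,0,0,0.02,0.004,0.354,0,0,0,0]'

```text
time: 4.15
position: [0.5633, -0.1281, 0.0247]
tool_rot: [2.144, 2.295, 0.001]
ft_force: [0.7, -0.6, 0.1]
grip_width: 0.498
grip_force: 0.0
```

```bash
python3 -c "
from h import *
plan((-.105,0,.025,0),(-.05,0,.025,0),(-.0235,0,.025,0))"
```

```text
t 4.15 tray [-0.1302  0.0002  0.0247] F [ 0.7 -0.6  0.1] q7 0.45 0.49839682716266154
[ 0.084  0.001 -0.001  0.001  0.     0.002]
[ 0.267  0.001 -0.001  0.001  0.     0.002]
[ 0.356  0.002 -0.001  0.001  0.     0.002]
```

Request:
jog_arm --moves '[0.02,0,0,0,0,0,0,0.04,0,0,0,0,0,0,0.06,0,0,0,0,0,0,0.08,0,0,0,0,0,0,0.1,0,0,0,0,0,0,0.12,0,0,0,0,0,0,0.14,0,0,0,0,0,0,0.16,0,0,0,0,0,0]'

```text
time: 5.15
position: [0.5598, -0.0802, 0.0245]
tool_rot: [2.144, 2.295, 0.0]
ft_force: [0.0, -4.5, 3.1]
grip_width: 0.499
grip_force: 2.0
```

```bash
python3 -c "
from h import *
plan((-.0235,0,.025,0))"
```

```text
t 5.15 tray [-0.0821  0.0006  0.0245] F [ 0.  -4.5  3.1] q7 0.36 0.49925858853068117
[ 0.195  0.002 -0.002  0.001  0.     0.002]
```

Contact is made with 4.5 N of friction, and the row is sliding.

Request:
jog_arm --moves '[0.02,0,0,0,0,0,0,0.04,0,0,0,0,0,0,0.06,0,0,0,0,0,0,0.08,0,0,0,0,0,0,0.1,0,0,0,0,0,0,0.12,0,0,0,0,0,0,0.14,0,0,0,0,0,0,0.16,0,0,0,0,0,0]'

```text
time: 6.15
position: [0.5564, -0.0323, 0.0245]
tool_rot: [2.144, 2.295, -0.0]
ft_force: [0.8, -5.2, 3.7]
grip_width: 0.505
grip_force: 2.6
```

```bash
python3 -c "
from h import *
plan((-.0235,0,.025,0))"
```

```text
t 6.15 tray [-0.0341  0.0007  0.0245] F [ 0.8 -5.2  3.7] q7 0.26 0.5053432198071314
[ 0.035  0.003 -0.002  0.     0.     0.002]
```

Now creep forward in about 2 mm rows, watching the force.

Request:
jog_arm --moves '[0.004,0,0,0,0,0,0,0.008,0,0,0,0,0,0,0.012,0,0,0,0,0,0,0.016,0,0,0,0,0,0,0.02,0,0,0,0,0,0,0.024,0,0,0,0,0,0,0.028,0,0,0,0,0,0,0.028,0,0,0,0,0,0]'

```text
time: 7.15
position: [0.5558, -0.0242, 0.0244]
tool_rot: [2.145, 2.295, -0.0]
ft_force: [-0.1, -5.1, 4.1]
grip_width: 0.497
grip_force: 2.5
```

Request:
jog_arm --moves '[0.003,0,0,0,0,0,0,0.006,0,0,0,0,0,0,0.009,0,0,0,0,0,0,0.012,0,0,0,0,0,0,0.015,0,0,0,0,0,0,0.018,0,0,0,0,0,0,0.018,0,0,0,0,0,0,0.018,0,0,0,0,0,0]'

```text
time: 8.15
position: [0.5558, -0.0241, 0.0245]
tool_rot: [2.144, 2.289, -0.006]
ft_force: [1.3, -14.1, 3.0]
grip_width: 0.501
grip_force: 7.0
```

Request:
jog_arm --moves '[0.004,0,0,0,0,0,0,0.008,0,0,0,0,0,0,0.012,0,0,0,0,0,0,0.016,0,0,0,0,0,0,0.016,0,0,0,0,0,0,0.016,0,0,0,0,0,0,0.016,0,0,0,0,0,0,0.016,0,0,0,0,0,0]'

```text
time: 9.15
position: [0.5558, -0.024, 0.0246]
tool_rot: [2.143, 2.284, -0.011]
ft_force: [2.7, -21.6, 1.8]
grip_width: 0.504
grip_force: 11.3
```

Run:
```python
from h import *
import cv2
from bench import ctrl
plan((-.06,0,.025,0))
im=ctrl.get_image('top')['pixels'][165:235,225:355,::-1]
cv2.imwrite('pics/top2.png',cv2.resize(im,None,fx=6,fy=6,interpolation=cv2.INTER_CUBIC))
```

```text
t 9.15 tray [-0.0258  0.0008  0.0246] F [  2.7 -21.6   1.8] q7 0.22 0.5042304951012057
[-0.114  0.003  0.     0.002  0.011 -0.002]
```

View pics/top2.png

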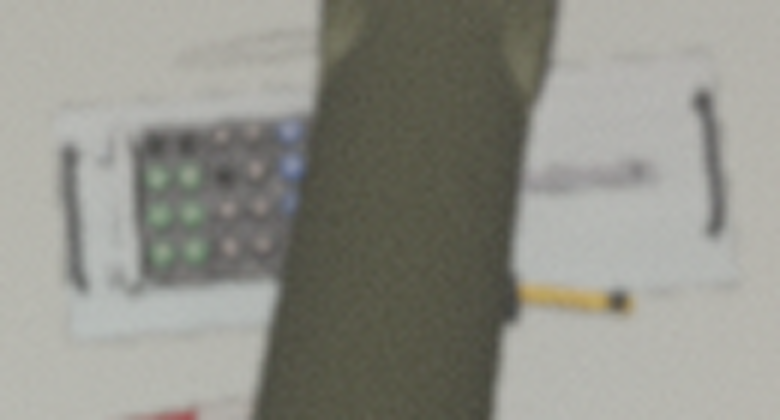

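The racks are home: the front green rack meets the stop at column 140, with 21 N solid. I'll back off, rise and shut the fingers.

Request:
jog_arm --moves '[-0.03,0,0,0,0,0,0,-0.08,0,0,0,0,0,0,-0.14,0,0,0,0,0,0,-0.14,0,-0.06,0,0,0,0,-0.14,0,-0.16,0,0,0,-1,-0.14,0,-0.26,0,0,0.15,-1,-0.14,0,-0.3,0,0,0.3,-1,-0.14,0,-0.3,0,0,0.45,-1]'

```text
time: 10.2
position: [0.5592, -0.0546, 0.1169]
tool_rot: [2.624, 1.726, 0.006]
ft_force: [0.5, -0.6, 0.2]
grip_width: 0.131
grip_force: 0.0
```

```bash
sed -i 's/^T=1.637.*/T=1.637; O=np.array([.5549,-.0002])/' h.py
cat >> h.py <<'E'
def arm(th,gap,z,r=.08):
    "tool pose with its face gap m from the bar at angle th"
    b=-np.array([np.cos(th),np.sin(th)]);n=np.array([np.sin(th),-np.cos(th)])
    c=np.array([-.0225,.054])+r*b-n*(.014+gap)
    return (*c,z,th-np.pi/2)
E
python3 -c "
from h import *
print(arm(-.2,.018,.028))
plan(arm(-.2,.018,.11))"
```

```text
(np.float64(-0.09454790764185737), np.float64(0.10125567695452464), 0.028, -1.7707963267948965)
t 10.2 tray [-0.0546 -0.0007  0.1169] F [ 0.5 -0.6  0.2] q7 -0.22 0.13144713159474952
[-0.274 -0.242  0.022  0.    -0.004  1.239]
```

Request:
jog_arm --moves '[-0.04,-0.03,0,0,0,0.17,-1,-0.08,-0.07,0,0,0,0.34,-1,-0.12,-0.1,0,0,0,0.5,-1,-0.16,-0.14,0,0,0,0.66,-1,-0.2,-0.18,0,0,0,0.82,-1,-0.24,-0.21,0,0,0,0.96,-1,-0.274,-0.242,0.02,0,0,1,-1,-0.274,-0.242,0.022,0,0,1,-1]'

```text
time: 11.2
position: [0.4584, -0.1023, 0.1083]
tool_rot: [-3.134, -0.189, -0.001]
ft_force: [0.2, 0.0, -0.7]
grip_width: 0.007
grip_force: 0.0
```

Run:
```python
from h import *
import pickle,cv2
from bench import ctrl
plan(arm(-.2,.018,.028))
s=ctrl.get_state();im=ctrl.get_image('wrist');im['s']=s;pickle.dump(im,open('w2.pkl','wb'))
cv2.imwrite('pics/w2.png',cv2.resize(im['pixels'][:,:,::-1],(800,600),interpolation=cv2.INTER_CUBIC))
```

```text
t 11.2 tray [-0.0955  0.103   0.1083] F [ 0.2  0.  -0.7] q7 -1.26 0.007094647102613932
[ 0.006 -0.002  0.268 -0.002 -0.     0.243]
```

View pics/w2.png

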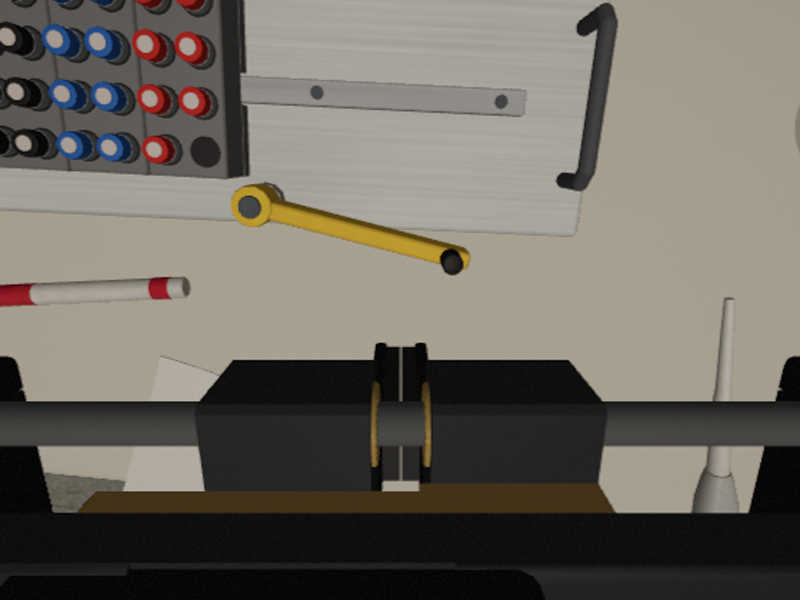

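The picture shows the row holding, the bar running from (250,207) to (453,262), and the marker at (180,288), clear of the fingers. I'll descend outside the bar.

Request:
jog_arm --moves '[0.006,0,0.03,0,0,0.1,-1,0.006,0,0.08,0,0,0.2,-1,0.006,0,0.14,0,0,0.243,-1,0.006,0,0.2,0,0,0.243,-1,0.006,0,0.24,0,0,0.243,-1,0.006,0,0.26,0,0,0.243,-1,0.006,0,0.268,0,0,0.243,-1,0.006,0,0.268,0,0,0.243,-1]'

```text
time: 12.25
position: [0.461, -0.1026, 0.0275]
tool_rot: [-3.134, 0.21, -0.001]
ft_force: [0.8, 0.3, -0.2]
grip_width: 0.006
grip_force: 0.0
```

Run:
```python
from h import *
plan(arm(-.2,.008,.028),arm(-.2,0,.028),*[arm(t,0,.028) for t in(-.08,.06,.2,.34,.48,.62)])
```

```text
t 12.25 tray [-0.0959  0.1005  0.0275] F [ 0.8  0.3 -0.2] q7 -1.39 0.005682584176507039
[ 0.03  -0.004 -0.002 -0.    -0.001 -0.   ]
[ 0.057 -0.004 -0.001 -0.    -0.001 -0.   ]
[ 0.089 -0.    -0.001 -0.    -0.001 -0.115]
[ 0.127 -0.001 -0.001 -0.    -0.001 -0.248]
[ 0.164 -0.007 -0.001 -0.    -0.001 -0.382]
[ 0.2   -0.018 -0.001 -0.    -0.001 -0.516]
[ 0.235 -0.034 -0.001 -0.    -0.001 -0.649]
[ 0.266 -0.055 -0.001  0.    -0.001 -0.783]
```

Request:
jog_arm --moves '[0.03,-0.004,0,0,0,0,-1,0.057,-0.004,0,0,0,0,-1,0.089,0,0,0,0,-0.115,-1,0.127,-0.001,0,0,0,-0.248,-1,0.164,-0.007,0,0,0,-0.382,-1,0.2,-0.018,0,0,0,-0.516,-1,0.235,-0.034,0,0,0,-0.649,-1,0.266,-0.055,0,0,0,-0.783,-1]'

```text
time: 13.25
position: [0.5426, -0.0972, 0.027]
tool_rot: [2.956, 1.063, -0.001]
ft_force: [-0.3, -0.0, -0.2]
grip_width: 0.008
grip_force: 0.5
```

Run:
```python
from h import *
plan(*[arm(t,0,.028) for t in(.74,.86,.98,1.1,1.22,1.34,1.45,1.5)])
```

```text
t 13.25 tray [-0.0959  0.0187  0.027 ] F [-0.3 -0.  -0.2] q7 -0.55 0.008000708945085902
[ 0.032  0.003 -0.003 -0.     0.001 -0.11 ]
[ 0.065  0.003 -0.003 -0.     0.001 -0.225]
[ 0.097 -0.001 -0.003 -0.     0.001 -0.34 ]
[ 0.128 -0.009 -0.003 -0.     0.001 -0.454]
[ 0.159 -0.02  -0.003 -0.     0.001 -0.569]
[ 0.187 -0.035 -0.003 -0.     0.001 -0.683]
[ 0.212 -0.052 -0.003 -0.     0.001 -0.788]
[ 0.223 -0.061 -0.003 -0.     0.001 -0.836]
```

Request:
jog_arm --moves '[0.032,0.003,0,0,0,-0.11,-1,0.065,0.003,0,0,0,-0.225,-1,0.097,-0.001,0,0,0,-0.34,-1,0.128,-0.009,0,0,0,-0.454,-1,0.159,-0.02,0,0,0,-0.569,-1,0.187,-0.035,0,0,0,-0.683,-1,0.212,-0.052,0,0,0,-0.788,-1,0.223,-0.061,0,0,0,-0.836,-1]'

```text
time: 14.25
position: [0.583, -0.04, 0.0271]
tool_rot: [2.228, 2.214, 0.0]
ft_force: [-0.6, -2.0, -0.6]
grip_width: 0.002
grip_force: 0.4
```

Run:
```python
from h import *
plan(arm(1.571,0,.028),arm(1.571,-.004,.028))
```

```text
t 14.25 tray [-0.0416 -0.0254  0.0271] F [-0.6 -2.  -0.6] q7 0.17 0.0021567051833993704
[ 0.017  0.001 -0.003  0.     0.    -0.07 ]
[ 0.03  -0.    -0.003  0.     0.    -0.07 ]
```

Request:
jog_arm --moves '[0.004,0,0,0,0,-0.03,-1,0.01,0,0,0,0,-0.07,-1,0.017,0,0,0,0,-0.07,-1,0.022,0,0,0,0,-0.07,-1,0.027,0,0,0,0,-0.07,-1,0.032,0,0,0,0,-0.07,-1,0.036,0,0,0,0,-0.07,-1,0.036,0,0,0,0,-0.07,-1]'

```text
time: 15.25
position: [0.5823, -0.0348, 0.0274]
tool_rot: [2.149, 2.285, -0.006]
ft_force: [1.4, -10.3, -1.4]
grip_width: 0.004
grip_force: 5.0
```

Run:
```python
from h import *
plan(arm(1.571,0,.028))
```

```text
t 15.25 tray [-0.0363 -0.0251  0.0274] F [  1.4 -10.3  -1.4] q7 0.21 0.0036553494104498
[-0.001  0.003 -0.002  0.     0.006 -0.005]
```

The bar is at its limit: TCP x is -36.3 mm against the expected -36.5 mm, with 10 N. I'll back off, rise and check.

Request:
jog_arm --moves '[-0.03,0,0,0,0,0,-1,-0.08,0,0,0,0,0,-1,-0.14,0,0,0,0,0,-1,-0.2,0,-0.04,0,0,0,-1,-0.22,0,-0.12,0,0,0,-1,-0.22,0,-0.22,0,0,0,-1,-0.22,0,-0.3,0,0,0,-1,-0.22,0,-0.3,0,0,0,-1]'

```text
time: 16.25
position: [0.5883, -0.0967, 0.1203]
tool_rot: [2.148, 2.287, 0.006]
ft_force: [0.6, -0.0, 0.1]
grip_width: 0.005
grip_force: 0.0
```

Run:
```python
from h import *
import cv2
from bench import ctrl
plan()
im=ctrl.get_image('wrist')
cv2.imwrite('pics/w3.png',cv2.resize(im['pixels'][:,:,::-1],(800,600),interpolation=cv2.INTER_CUBIC))
```

```text
t 16.25 tray [-0.0985 -0.0269  0.1203] F [ 0.6 -0.   0.1] q7 0.3 0.005327303625045377
```

View pics/w3.png

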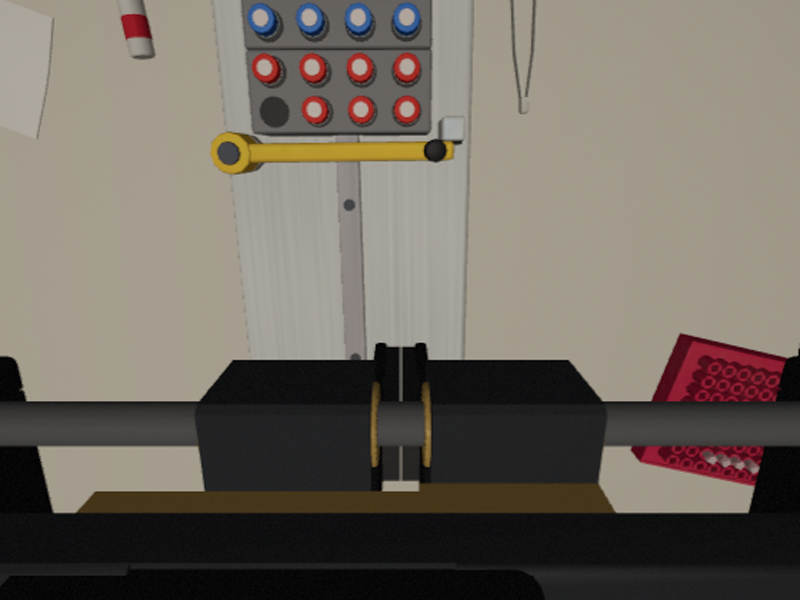

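The bar lies square across the rail, from (228,153) to (435,150) against the post. There is a small gap to the red rack (edge at row 133), and the robot is clear.

```bash
python3 -c "
from bench import ctrl
print(ctrl.close_job())"
```

```text
the job is handed in; nothing more can be done
None
```

The four racks are home against the end stop, the yellow arm is closed across the rail against its post, and the job was handed in at about 16 s of the 51 s limit; the hand-in gave no verdict.

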